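# Serve the round roll with the tongs

### The arm

A 6-joint arm with a two-finger parallel gripper is mounted at the origin on a cart in front of the work surface, level with it; the furniture and walls round the work are solid. World frame = base frame: x ahead of the robot, y to its left, z up, the work surface at z = 0. Lengths are in m, angles in degrees, forces in N, time in s.
With the tool pointing down it reaches from about 0.325 to 0.85 m from the base axis. Payload 15.5 kg.
Tool frame: the origin (TCP) lies at the very end of the fingers, on their centre line; the grasp point (between the pads) lies robot.grasp_offset behind it (robot.grasp_offset is the distance from the TCP to the grasp point, in m); z points along the fingers, y is the line along which they close (so a half turn about z gives the same grasp; the last joint's range is limited). The gripper opens to 91 mm and grips with 3 to 60 N. Pads are 32 mm wide; open, the fingers measure 118 mm over their backs; the gripper's body (76 mm by 178 mm) begins 60 mm behind the grasp point.
Start: joints at [-82.248, 28.281, 77.091, -0, 74.628, -5.472], TCP at [0.143, -0.608, 0.214] pointing down, gripper open.
Joint ranges: [-166.48, 166.48], [-47.26, 123.95], [12.59, 153.08], [-70.14, 250.14], [6.76, 159.57], [-176.63, 176.63]. Speed limits (degrees/s): [108.29, 108.29, 147.25, 172.46, 172.46, 172.46].

### API

Orientations are given as [roll, pitch, yaw] about the fixed x, y, z axes, in that order (R = Rz(yaw) Ry(pitch) Rx(roll)).
In Python, from workcell import robot gives the robot as it stands.
- The arm moves only by the tool jog_arm, never from a script. Its argument "motion" is a list of rows, each an object of numbers: "tx", "ty", "tz": the shift along the tool's x, y, z in m; "wx", "wy", "wz": the turn, a rotation vector about the tool's x, y, z in rad; "grip": the opening, from -1 (shut) to 1 (fully open), so that 0 is half open. A call has 1 to 20 rows; each row is the pose to reach, as a shift and turn from the pose commanded when the call began, along the tool's axes at that moment; what a row does not reach only later rows make up. A row lasts 1/10 s, in which the tool goes at most 50 mm and 8.59 degrees, less where a joint would pass 70% of its speed; a pose out of reach is approached as far as the arm can. A call with a gripper value outside its range is refused whole. The fingers move at their own pace and stop on an object; the grip force is fixed at half the most. Time passes only in rows, so rows that repeat a pose let the fingers close. It gives the time, the measured TCP pose, the force, the opening and the grip force at its end, in the units of the state.
- robot.state(): the state, without advancing time (a new reading comes with each control period).
- robot.grab_frame(name): name is "side" or "top"; returns the picture (400x640x3 uint8, blue, green, red); there is no depth.
- robot.camera_params(name): a dict with "vfov" (degrees; the focal length in pixels is half the picture's height over the tangent of half this angle, whatever the lens; pixels are square), "cx", "cy" (the principal point, pixels), "D" ([k1, k2, p1, p2, k3] as OpenCV has them; the pictures are not rectified), "cam_to_world" (4x4, takes a point from camera to world coordinates). Camera axes: x right, y down, z forward; pixel columns grow to the right and rows downward; lengths in m; the calibration is good to about 2 mm. A picture is of the moment at which its call begins. camera_params takes no time and is no camera call.
- robot.job_done(): hands the job in; it is judged then, once.
The state is a dict: "clock": time; "joint_positions": joint angles; "joint_velocities": joint speeds; "joint_torque": joint torques, N m; "position": TCP position; "orientation": TCP orientation; "ft_force": force on the tool from outside, world axes, zero at the start; "torque": the same for the moment, N m; "width": finger opening in m; "grasp_force": force on a finger pad.
Only numpy, scipy, OpenCV 4.12 (cv2) and the standard library are available. Lean on these libraries where they do the work, as an engineer would, in place of code of your own. Each camera call takes 0.05 s, during which the arm holds its last target. There are 200 camera calls.

### The job

Serve the round bread roll with the tongs: take up the tongs, close them on the round roll on the board, lift it and carry it over to the side plate without the gripper itself touching any bread. Finish while still holding it in the tongs, still and clear above the middle of the plate (about 10 cm up); do not put it down or let go, and leave the long roll, the plate and the other things where they are.

Things in the scene. Friction and masses are not known exactly. Their poses are not given: they have to be found in the camera images.
- tongs: steel kitchen tongs with grey plastic grips, about 180 mm long, 26 mm high, 80 g, lying on edge on the worktop: the arms are side by side and close horizontally. Balance point roughly between the grips. Origin: on the hinge axis, underside of the head (18 mm across, wire loop behind it); z up, x from the hinge midway between the open arms to the tips. The left arm (+y) belongs to this body
- tongs_arm (a joint): hinge of the right arm (-y) against the left arm, rad: 0 fully open, grows as the arms are squeezed together, about 0.17 when closed on the round roll, 0.40 at the stop. A spring pushes the arms open: 1.0 N m/rad with a preload of 0.5 N m, so squeezing at the grips takes about 6 N to begin and 8 N at 0.17 rad
- grip_l (a point): centre of the outer face of the left arm's plastic grip (50 mm long, 26 mm high), 87 mm ahead of the hinge, 13 mm above the underside. Over the outside the grips measure 58 mm open and 43 mm closed on the round roll (faces parallel midway). Squeeze here from above; a few mm of squeeze carries the tongs with the tips still open
- grip_r (a point): the same on the right arm
- tip_l (a point): middle of the inner face of the left tip, 165 mm ahead of the hinge, 13 mm above the tongs' underside; each tip is a shallow V 26 mm high, 32 mm long, hollow towards the other tip to fit the round roll. tip_l to tip_r: about 85 mm open, 57 mm closed on the round roll; the ends of the V stand 7 mm further in
- tip_r (a point): the same on the right arm
- round_roll: round, domed bread roll with a cross cut in its top, rigid, 54 mm across (widest from 12 to 23 mm above its underside), 44 mm high, 50 g; origin at the centre of its underside, z up. It stands on one half of the board, left or right
- roll_mid (a point): point on the round roll's axis 18 mm above its underside
- long_roll: long bread roll with three slanting cuts, 92 x 38 mm, 32 mm high; origin at the centre of its underside, long side along its x; stands on the other half of the board, about 110 mm from the round roll. Leave it alone
- board: wooden board fixed to the worktop, 125 mm (x) by 230 mm (y), 12 mm thick; origin at the centre of its underside. The rolls stand side by side along its y, so tongs that point along its x clear the other roll
- plate: white side plate, 170 mm across, 18 mm high; standing on the sink's draining surface 1 mm above the worktop; origin at the centre of its underside. Leave it where it is
- mug: two-tone mug with a handle, 99 mm high, a bystander; origin at the centre of its underside
- tin: food tin, 75 mm across, 58 mm high, a bystander; origin at the centre of its underside
- jam_jar: small glass jar with a white lid, 65 mm across, 103 mm high, a bystander; origin at the centre of its underside
Not all that is in view belongs to the job. What is shaped like the round_roll but red or yellow is not meant.

How it is judged:
By the outcome, as a careful person would: the job done as asked, in the order asked, and still so for the second after the job is handed in, while the arm keeps its last pose, push and grip.
It also fails if it takes over 38 s, if anything falls off the work surface, if the arm or the gripper's body presses on something with over 40 N, if the wrist force passes 120 N, or if a joint passes its speed limit or range.

## Working session

There is one attempt and no reset: what is moved stays moved. The work goes in short steps, Python scripts to look and compute and a tool call to move; the robot and the scene stay as the last step left them, time stands still between calls to the robot, and variables do not carry over. Pictures are saved under pics/ and viewed, at most 10 in all, crops included, and the job is handed in when it is done.

Besides the shell and the picture viewer there is one more tool, called after "Request:" in YAML: its name, and indented under it one key for each argument. jog_arm: Moves the arm, as the interface text tells. Its arguments: {"type":"object","properties":{"motion":{"type":"array","items":{"type":"object","properties":{"tx":{"type":"number"},"ty":{"type":"number"},"tz":{"type":"number"},"wx":{"type":"number"},"wy":{"type":"number"},"wz":{"type":"number"},"grip":{"type":"number"}}}}},"required":["motion"]}

```bash
mkdir -p pics; cat > h.py <<'E'
import numpy as np, cv2
from workcell import robot
def K(n):
    p=robot.camera_params(n); f=200/np.tan(np.radians(p['vfov'])/2)
    return np.array([[f,0,p['cx']],[0,f,p['cy']],[0,0,1.]]),np.array(p['D'],float),np.array(p['cam_to_world'])
def px2w(n,uv,z):
    k,D,T=K(n); q=cv2.undistortPoints(np.array(uv,float).reshape(-1,1,2),k,D).reshape(-1,2)
    d=np.c_[q,np.ones(len(q))]@T[:3,:3].T; o=T[:3,3]
    z=np.broadcast_to(z,len(q))
    return o+d*((z-o[2])/d[:,2])[:,None]
def w2px(n,P):
    k,D,T=K(n); W=np.linalg.inv(T)
    return cv2.projectPoints(np.array(P,float).reshape(-1,1,3),cv2.Rodrigues(W[:3,:3])[0],W[:3,3],k,D)[0].reshape(-1,2)
E
python3 - <<'E'
from h import *
for n in ('top','side'):
    im=robot.grab_frame(n); cv2.imwrite(f'pics/{n}0.png',im); 
    cv2.imwrite(f'pics/{n}0b.png',cv2.resize(im,(800,500),interpolation=cv2.INTER_CUBIC))
    k,D,T=K(n);print(n,k[0,0],D,T.round(3).tolist())
print(robot.grasp_offset,robot.state())
E
```

```text
top 459.5553346724009 [-0.00035497  0.          0.          0.          0.        ] [[-0.002, -0.995, 0.099, 0.473], [-1.0, 0.004, 0.018, -0.166], [-0.018, -0.099, -0.995, 1.228], [0.0, 0.0, 0.0, 1.0]]
side 365.2185237031533 [0.01180317 0.         0.         0.         0.        ] [[-0.999, 0.014, -0.047, 0.634], [0.048, 0.48, -0.876, 0.731], [0.01, -0.877, -0.48, 0.534], [0.0, 0.0, 0.0, 1.0]]
0.0188 {'clock': 0.1, 'joint_positions': array([-8.22478179e+01,  2.83108798e+01,  7.71235692e+01, -1.80121144e-03,
        7.46268539e+01, -5.47116856e+00]), 'joint_velocities': array([ 0.00651972,  0.03211403, -0.09639255, -0.03362898, -0.01418575,
       -0.06344402]), 'joint_torque': array([ 1.33185691e-03, -8.80236483e+01, -3.82548881e+01,  7.05674943e-02,
        4.81708045e-02,  5.19688399e-06]), 'position': array([ 0.14292087, -0.60809686,  0.21340277]), 'orientation': array([-1.79938811e+02, -4.11658182e-03,  1.32238269e+01]), 'ft_force': array([-0.48484693,  0.20947489,  0.79720408]), 'torque': array([-0.00148232,  0.03259179, -0.01647545]), 'grasp_force': 0.0, 'width': 0.09158512118388804}
```

View pics/top0b.png

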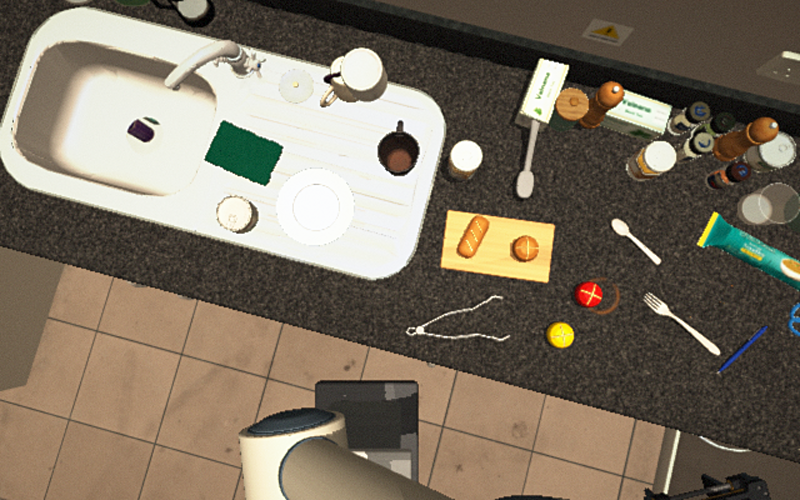

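View pics/side0b.png

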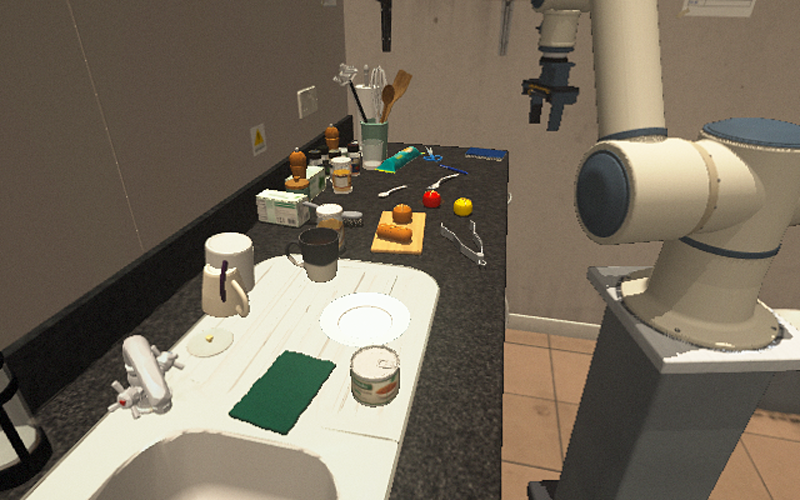

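The top view shows the tongs with hinge at about (417,330) and tips at about (500,298) and (507,338). On the board, the brown round roll is at (526,248) and the long roll at (474,237). The plate is at (316,206). Three things are shaped like the round roll: brown (526,248), red (589,294) and yellow (560,335). Only the brown one on the board fits the description. I'll confirm it in a crop.

```bash
python3 - <<'E'
from h import *
im=cv2.imread('pics/top0.png')
cv2.imwrite('pics/c1.png',cv2.resize(im[160:280,310:460],None,fx=5,fy=5,interpolation=cv2.INTER_CUBIC))
E
```

```text
(no output)
```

View pics/c1.png

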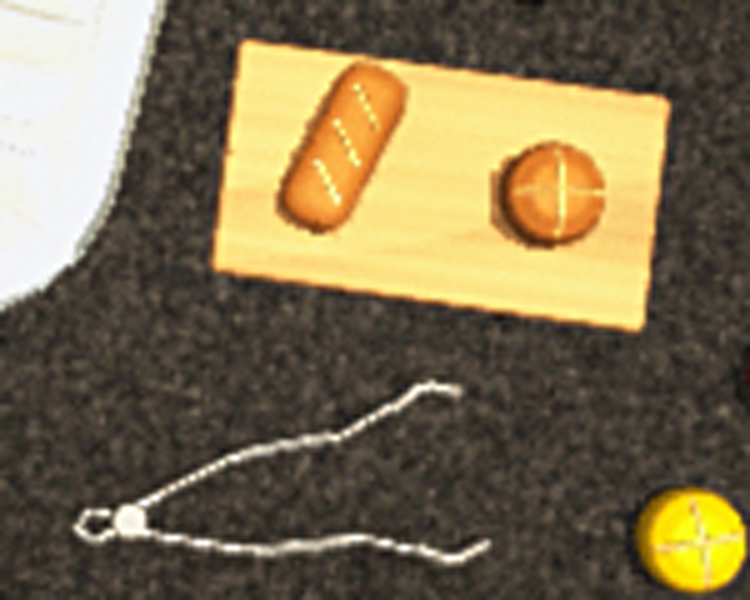

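The crop confirms the brown roll with a cross cut at (553,193). The tongs' hinge is at (130,520), with the V tips at (427,384) and (448,558). The board corners are (242,40), (669,97), (642,330) and (213,270).

```bash
python3 - <<'E'
from h import *
def c(*p): return (np.array(p,float)+.5)/5-.5+[310,160]
def s(n,a): print(n,(a*1000).round(0).tolist())
b=px2w('top',c((242,40),(669,97),(642,330),(213,270)),.012); s('board',b); s('bc',b.mean(0))
e=b[1]+b[2]-b[0]-b[3]; print('board y-axis dir (deg of -y):',np.degrees(np.arctan2(e[1],e[0])), [np.linalg.norm(b[i]-b[i-1]).round(4) for i in range(4)])
t=px2w('top',c((130,520),(427,384),(448,558),(460,390),(488,545),(285,443),(310,548)),.026); s('tongs hinge,tipU,tipL,endU,endL,gripU,gripL',t)
m=(t[1]+t[2])/2-t[0]; print('axis',np.degrees(np.arctan2(m[1],m[0])),np.linalg.norm(m),'open',np.linalg.norm(t[1]-t[2]),np.linalg.norm(t[5]-t[6]))
m=(t[3]+t[4])/2-t[0];print('axis2',np.degrees(np.arctan2(m[1],m[0])),np.linalg.norm(m))
s('roll mid/top',px2w('top',c((553,194),(560,190)),[.03,.056]))
r=px2w('top',c((502,194),(604,194)),.03);print('dia',np.linalg.norm(r[0]-r[1]))
p=lambda *q:(np.array(q,float)+.5)/1.25-.5
s('plate top ',px2w('top',p((316,206),(276,206),(355,206),(316,168),(316,245)),.019))
s('plate side',px2w('side',p((365,318),(320,318),(411,318)),.019))
s('roll side (mid)',px2w('side',p((402,213),),.034))
s('mug,tin,jar tops',px2w('top',p((397,140),(235,214),(465,160)),[.1,.059,.103]))
E
```

```text
board [[652.0, -239.0, 12.0], [621.0, -465.0, 12.0], [498.0, -448.0, 12.0], [530.0, -223.0, 12.0]]
bc [575.0, -344.0, 12.0]
board y-axis dir (deg of -y): -98.04789337955603 [np.float64(0.1238), np.float64(0.2282), np.float64(0.1245), np.float64(0.2272)]
tongs hinge,tipU,tipL,endU,endL,gripU,gripL [[400.0, -178.0, 26.0], [470.0, -333.0, 26.0], [380.0, -342.0, 26.0], [467.0, -350.0, 26.0], [387.0, -363.0, 26.0], [439.0, -259.0, 26.0], [386.0, -271.0, 26.0]]
axis -81.03850510801102 0.1610424895322216 open 0.08968340719496118 0.05516439786490209
axis2 -81.42752138125257 0.17993747860581502
roll mid/top [[568.0, -399.0, 30.0], [568.0, -398.0, 56.0]]
dia 0.05295922128040819
plate top  [[661.0, 41.0, 19.0], [661.0, 127.0, 19.0], [660.0, -42.0, 19.0], [743.0, 42.0, 19.0], [577.0, 40.0, 19.0]]
plate side [[660.0, 47.0, 19.0], [743.0, 44.0, 19.0], [574.0, 50.0, 19.0]]
roll side (mid) [[568.0, -394.0, 34.0]]
mug,tin,jar tops [[781.0, -134.0, 100.0], [638.0, 202.0, 59.0], [739.0, -269.0, 103.0]]
```

```bash
cat >> h.py <<'E'
from scipy.spatial.transform import Rotation as R
def rel(x,y,z,yaw):
    s=robot.state(); A=R.from_euler('xyz',s['orientation'],degrees=True)
    B=R.from_euler('xyz',[180,0,yaw],degrees=True)
    d=np.array([x,y,z])-s['position']
    print('t',A.inv().apply(d).round(4),'w',(A.inv()*B).as_rotvec().round(4))
E
python3 -c "
from h import *
rel(.413,-.264,.12,98.8)"
```

```text
t [ 0.3416 -0.2731  0.0937] w [-8.0000e-04 -9.0000e-04 -1.4936e+00]
```

Request:
jog_arm:
  motion:
    - {"tx": 0.03, "ty": -0.024, "tz": 0.008, "wz": -0.12, "grip": 1}
    - {"tx": 0.06, "ty": -0.048, "tz": 0.016, "wz": -0.24, "grip": 1}
    - {"tx": 0.09, "ty": -0.072, "tz": 0.025, "wz": -0.36, "grip": 1}
    - {"tx": 0.12, "ty": -0.096, "tz": 0.033, "wz": -0.49, "grip": 1}
    - {"tx": 0.15, "ty": -0.12, "tz": 0.041, "wz": -0.62, "grip": 1}
    - {"tx": 0.18, "ty": -0.144, "tz": 0.05, "wz": -0.75, "grip": 1}
    - {"tx": 0.21, "ty": -0.168, "tz": 0.058, "wz": -0.88, "grip": 1}
    - {"tx": 0.24, "ty": -0.192, "tz": 0.066, "wz": -1.01, "grip": 1}
    - {"tx": 0.27, "ty": -0.216, "tz": 0.074, "wz": -1.14, "grip": 1}
    - {"tx": 0.3, "ty": -0.24, "tz": 0.082, "wz": -1.27, "grip": 1}
    - {"tx": 0.325, "ty": -0.26, "tz": 0.09, "wz": -1.4, "grip": 1}
    - {"tx": 0.3416, "ty": -0.2731, "tz": 0.0937, "wz": -1.4936, "grip": 1}
    - {"tx": 0.3416, "ty": -0.2731, "tz": 0.0937, "wz": -1.4936, "grip": 1}
    - {"tx": 0.3416, "ty": -0.2731, "tz": 0.0937, "wz": -1.4936, "grip": 1}
    - {"tx": 0.3416, "ty": -0.2731, "tz": 0.0937, "wz": -1.4936, "grip": 1}

```text
schema error: expected keys tx, ty, tz, wx, wy, wz, grip
```

```bash
python3 -c "
from h import *
rel(.413,-.264,.006,98.8)
im=robot.grab_frame('side');u=w2px('side',[.413,-.264,.03])[0];print(u, w2px('side',[.413,-.264,.12]))
x,y=u.astype(int);y0=max(0,y-75);x0=x-80
print(x0,y0);cv2.imwrite('pics/s1.png',cv2.resize(im[y0:y0+120,x0:x0+160],None,fx=5,fy=5,interpolation=cv2.INTER_CUBIC))"
```

```text
t [ 0.3416 -0.273   0.2077] w [-8.0000e-04 -9.0000e-04 -1.4936e+00]
[373.94948771 188.21321114] [[376.44550991 161.02596184]]
293 113
```

View pics/s1.png

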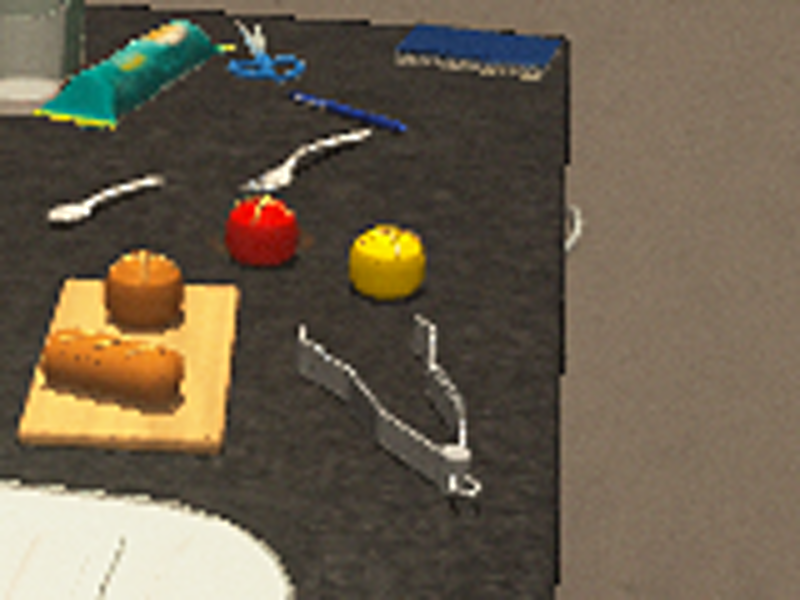

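The move was refused because every row needs all seven keys. The side crop shows the tongs standing on edge and open, with the hinge at (456,455), and the brown round roll behind the long roll on the board. I'll resend the move with complete rows.

Request:
jog_arm:
  motion:
    - {"tx": 0.03, "ty": -0.024, "tz": 0.008, "wx": 0, "wy": 0, "wz": -0.12, "grip": 1}
    - {"tx": 0.065, "ty": -0.052, "tz": 0.018, "wx": 0, "wy": 0, "wz": -0.26, "grip": 1}
    - {"tx": 0.1, "ty": -0.08, "tz": 0.028, "wx": 0, "wy": 0, "wz": -0.4, "grip": 1}
    - {"tx": 0.13, "ty": -0.104, "tz": 0.036, "wx": 0, "wy": 0, "wz": -0.54, "grip": 1}
    - {"tx": 0.16, "ty": -0.128, "tz": 0.044, "wx": 0, "wy": 0, "wz": -0.68, "grip": 1}
    - {"tx": 0.19, "ty": -0.152, "tz": 0.052, "wx": 0, "wy": 0, "wz": -0.82, "grip": 1}
    - {"tx": 0.22, "ty": -0.176, "tz": 0.06, "wx": 0, "wy": 0, "wz": -0.96, "grip": 1}
    - {"tx": 0.25, "ty": -0.2, "tz": 0.07, "wx": 0, "wy": 0, "wz": -1.1, "grip": 1}
    - {"tx": 0.28, "ty": -0.224, "tz": 0.078, "wx": 0, "wy": 0, "wz": -1.24, "grip": 1}
    - {"tx": 0.31, "ty": -0.248, "tz": 0.086, "wx": 0, "wy": 0, "wz": -1.36, "grip": 1}
    - {"tx": 0.33, "ty": -0.264, "tz": 0.091, "wx": 0, "wy": 0, "wz": -1.45, "grip": 1}
    - {"tx": 0.3416, "ty": -0.273, "tz": 0.0937, "wx": 0, "wy": 0, "wz": -1.4936, "grip": 1}
    - {"tx": 0.3416, "ty": -0.273, "tz": 0.0937, "wx": 0, "wy": 0, "wz": -1.4936, "grip": 1}
    - {"tx": 0.3416, "ty": -0.273, "tz": 0.0937, "wx": 0, "wy": 0, "wz": -1.4936, "grip": 1}

```text
clock: 1.55
position: [0.413, -0.2646, 0.1202]
orientation: [-180.0, -0.0, 98.8]
ft_force: [0.1, -0.5, -0.1]
width: 0.0914
grasp_force: 0.0
```

```bash
python3 -c "
from h import *
rel(.413,-.264,.005,98.8)"
```

```text
t [6.000e-04 1.000e-04 1.152e-01] w [-0.0002 -0.     -0.0004]
```

Request:
jog_arm:
  motion:
    - {"tx": 0, "ty": 0, "tz": 0.02, "wx": 0, "wy": 0, "wz": 0, "grip": 1}
    - {"tx": 0, "ty": 0, "tz": 0.045, "wx": 0, "wy": 0, "wz": 0, "grip": 1}
    - {"tx": 0, "ty": 0, "tz": 0.07, "wx": 0, "wy": 0, "wz": 0, "grip": 1}
    - {"tx": 0, "ty": 0, "tz": 0.09, "wx": 0, "wy": 0, "wz": 0, "grip": 1}
    - {"tx": 0, "ty": 0, "tz": 0.102, "wx": 0, "wy": 0, "wz": 0, "grip": 1}
    - {"tx": 0, "ty": 0, "tz": 0.11, "wx": 0, "wy": 0, "wz": 0, "grip": 1}
    - {"tx": 0, "ty": 0, "tz": 0.115, "wx": 0, "wy": 0, "wz": 0, "grip": 1}
    - {"tx": 0, "ty": 0, "tz": 0.115, "wx": 0, "wy": 0, "wz": 0, "grip": 1}
    - {"tx": 0, "ty": 0, "tz": 0.115, "wx": 0, "wy": 0, "wz": 0, "grip": 0.5}
    - {"tx": 0, "ty": 0, "tz": 0.115, "wx": 0, "wy": 0, "wz": 0, "grip": 0.35}
    - {"tx": 0, "ty": 0, "tz": 0.115, "wx": 0, "wy": 0, "wz": 0, "grip": 0.25}
    - {"tx": 0, "ty": 0, "tz": 0.115, "wx": 0, "wy": 0, "wz": 0, "grip": 0.2}
    - {"tx": 0, "ty": 0, "tz": 0.115, "wx": 0, "wy": 0, "wz": 0, "grip": 0.2}
    - {"tx": 0, "ty": 0, "tz": 0.115, "wx": 0, "wy": 0, "wz": 0, "grip": 0.2}
    - {"tx": 0, "ty": 0, "tz": 0.115, "wx": 0, "wy": 0, "wz": 0, "grip": 0.2}

```text
clock: 3.05
position: [0.4133, -0.2647, 0.0054]
orientation: [180.0, 0.0, 98.8]
ft_force: [0.1, -0.0, 6.4]
width: 0.0549
grasp_force: 7.3
```

Request:
jog_arm:
  motion:
    - {"tx": 0, "ty": 0, "tz": 0, "wx": 0, "wy": 0, "wz": 0, "grip": 0.18}
    - {"tx": 0, "ty": 0, "tz": -0.004, "wx": 0, "wy": 0, "wz": 0, "grip": 0.18}
    - {"tx": 0, "ty": 0, "tz": -0.012, "wx": 0, "wy": 0, "wz": 0, "grip": 0.18}
    - {"tx": 0, "ty": 0, "tz": -0.024, "wx": 0, "wy": 0, "wz": 0, "grip": 0.18}
    - {"tx": 0, "ty": 0, "tz": -0.04, "wx": 0, "wy": 0, "wz": 0, "grip": 0.18}
    - {"tx": 0, "ty": 0, "tz": -0.06, "wx": 0, "wy": 0, "wz": 0, "grip": 0.18}
    - {"tx": 0, "ty": 0, "tz": -0.08, "wx": 0, "wy": 0, "wz": 0, "grip": 0.18}
    - {"tx": 0, "ty": 0, "tz": -0.1, "wx": 0, "wy": 0, "wz": 0, "grip": 0.18}
    - {"tx": 0, "ty": 0, "tz": -0.115, "wx": 0, "wy": 0, "wz": 0, "grip": 0.18}
    - {"tx": 0, "ty": 0, "tz": -0.12, "wx": 0, "wy": 0, "wz": 0, "grip": 0.18}
    - {"tx": 0, "ty": 0, "tz": -0.12, "wx": 0, "wy": 0, "wz": 0, "grip": 0.18}

```text
clock: 4.15
position: [0.4133, -0.2647, 0.1261]
orientation: [179.9, 0.1, 98.8]
ft_force: [0.0, -0.3, -0.7]
width: 0.0541
grasp_force: 5.4
```

```bash
python3 -c "
from h import *
a=robot.grab_frame('side');b=robot.grab_frame('top')
c=w2px('side',[.42,-.3,.13])[0].astype(int);d=w2px('top',[.42,-.28,.13])[0].astype(int)
f=lambda im,c:cv2.resize(im[c[1]-60:c[1]+60,c[0]-40:c[0]+40],None,fx=5,fy=5,interpolation=cv2.INTER_CUBIC)
d=d+[0,-10]
print(c,d);cv2.imwrite('pics/l1.png',np.hstack([f(a,c),f(b,d)]))
print(robot.state()['width'],robot.state()['grasp_force'])"
```

```text
[372 153] [379 247]
0.05349617939200558 5.372745171189308
```

View pics/l1.png

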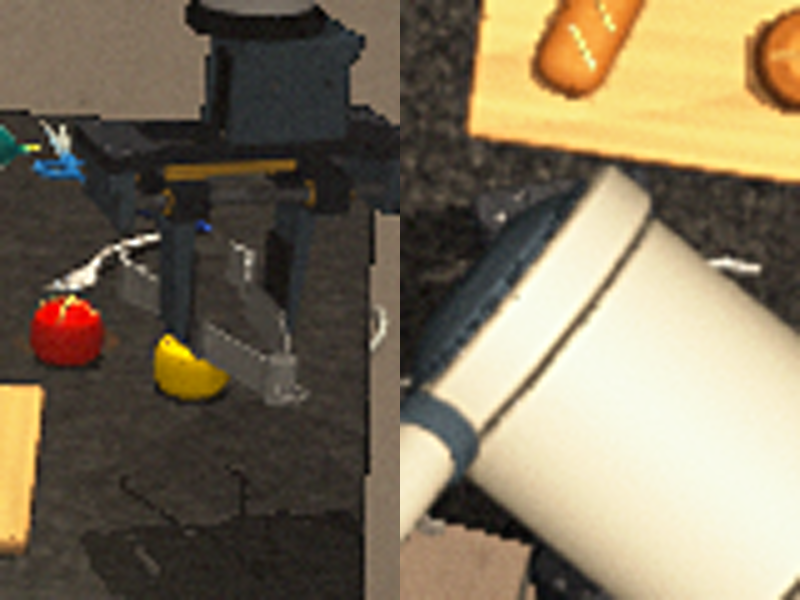

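The tongs are lifted, with the hinge head at (285,360), the left tip near (122,250) and the right tip near (240,242) in the side half. I'll compare that with the model for level.

```bash
python3 -c "
from h import *
h=np.array([.4133,-.2647])-.087*np.array([np.cos(np.radians(-81.2)),np.sin(np.radians(-81.2))])
a=np.radians(-81.2);u=np.array([np.cos(a),np.sin(a)]);n=np.array([-u[1],u[0]])
z=.1468
for nm,x,y in (('hinge',0,0),('endL',.18,.035),('endR',.18,-.035)):
  for dz in (0,-.026): print(nm,dz,((w2px('side',[*(h+x*u+y*n),z+dz])[0]-[332,93]+.5)*5-.5).round())
x=.568-.078*np.cos(np.radians(8)); y=-.398+.078*np.sin(np.radians(8)); print(x,y); rel(x,y,.126,172)"
```

```text
hinge 0 [281. 356.]
hinge -0.026 [276. 400.]
endL 0 [124. 249.]
endL -0.026 [122. 289.]
endR 0 [231. 243.]
endR -0.026 [227. 282.]
0.4907590906381575 -0.3871444981251149
t [-0.1333  0.0582 -0.0011] w [-1.0000e-04 -5.0000e-04 -1.2775e+00]
```

Request:
jog_arm:
  motion:
    - {"tx": -0.006, "ty": 0.003, "tz": 0, "wx": 0, "wy": 0, "wz": -0.05, "grip": 0.18}
    - {"tx": -0.017, "ty": 0.008, "tz": 0, "wx": 0, "wy": 0, "wz": -0.15, "grip": 0.18}
    - {"tx": -0.028, "ty": 0.013, "tz": 0, "wx": 0, "wy": 0, "wz": -0.26, "grip": 0.18}
    - {"tx": -0.04, "ty": 0.018, "tz": 0, "wx": 0, "wy": 0, "wz": -0.38, "grip": 0.18}
    - {"tx": -0.053, "ty": 0.023, "tz": 0, "wx": 0, "wy": 0, "wz": -0.5, "grip": 0.18}
    - {"tx": -0.066, "ty": 0.029, "tz": 0, "wx": 0, "wy": 0, "wz": -0.62, "grip": 0.18}
    - {"tx": -0.079, "ty": 0.035, "tz": 0, "wx": 0, "wy": 0, "wz": -0.74, "grip": 0.18}
    - {"tx": -0.091, "ty": 0.04, "tz": 0, "wx": 0, "wy": 0, "wz": -0.86, "grip": 0.18}
    - {"tx": -0.103, "ty": 0.045, "tz": 0, "wx": 0, "wy": 0, "wz": -0.98, "grip": 0.18}
    - {"tx": -0.115, "ty": 0.05, "tz": 0, "wx": 0, "wy": 0, "wz": -1.09, "grip": 0.18}
    - {"tx": -0.125, "ty": 0.055, "tz": 0, "wx": 0, "wy": 0, "wz": -1.19, "grip": 0.18}
    - {"tx": -0.131, "ty": 0.057, "tz": 0, "wx": 0, "wy": 0, "wz": -1.25, "grip": 0.18}
    - {"tx": -0.1333, "ty": 0.0582, "tz": 0, "wx": 0, "wy": 0, "wz": -1.2775, "grip": 0.18}
    - {"tx": -0.1333, "ty": 0.0582, "tz": 0, "wx": 0, "wy": 0, "wz": -1.2775, "grip": 0.18}
    - {"tx": -0.1333, "ty": 0.0582, "tz": 0, "wx": 0, "wy": 0, "wz": -1.2775, "grip": 0.18}

```text
clock: 5.75
position: [0.4906, -0.3869, 0.1248]
orientation: [180.0, -0.0, 171.9]
ft_force: [-0.2, 0.2, -0.2]
width: 0.0539
grasp_force: 5.4
```

```bash
python3 -c "
from h import *
rel(.4908,-.3871,.065,172)
a=robot.grab_frame('side');b=robot.grab_frame('top')
c=w2px('side',[.55,-.395,.09])[0].astype(int);d=w2px('top',[.57,-.398,.1])[0].astype(int)
f=lambda im,c:cv2.resize(im[c[1]-40:c[1]+40,c[0]-40:c[0]+40],None,fx=5,fy=5,interpolation=cv2.INTER_CUBIC)
print(c,d);cv2.imwrite('pics/l2.png',np.hstack([f(a,c),f(b,d)]))
h=np.array([.4908,-.3871]);t=np.radians(-8);u=np.array([np.cos(t),np.sin(t)]);n=np.array([-u[1],u[0]])
for nm,x,y in (('vL',.078,.04),('vR',.078,-.04),('eL',.093,.034),('eR',.093,-.034)):
  p=[*(h+x*u+y*n),.147]
  print(nm,[((w2px(q,p)[0]-(o-40)+.5)*5-.5).round() for q,o in (('side',c),('top',d))])
"
```

```text
t [-0.0003 -0.0002  0.0598] w [ 0.0007 -0.0008 -0.0016]
[327 154] [425 195]
vL [array([171., 141.]), array([139., 188.])]
vR [array([181., 101.]), array([308., 211.])]
eL [array([148., 137.]), array([155., 158.])]
eR [array([158., 103.]), array([299., 177.])]
```

View pics/l2.png

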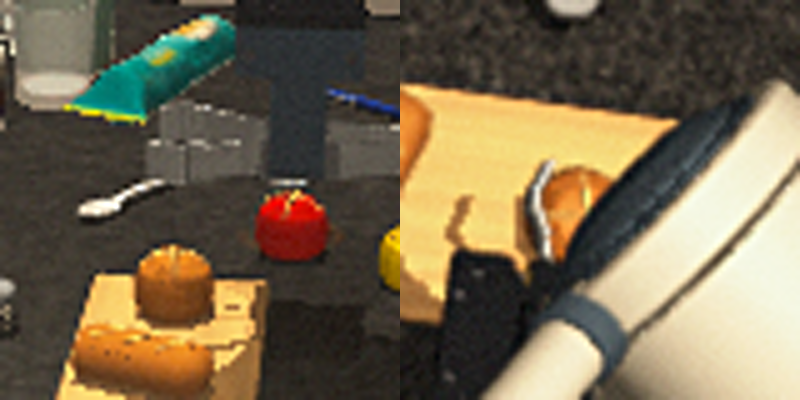

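The left tip shows at (533,197) in the top view, about 2 mm more to +y and 2–3 mm further back than predicted. The roll sits next to it, well between the arms. I'll correct by 2 mm each way, go down to just above the roll and look again.

Request:
jog_arm:
  motion:
    - {"tx": -0.001, "ty": -0.001, "tz": 0.01, "wx": 0, "wy": 0, "wz": 0, "grip": 0.18}
    - {"tx": -0.002, "ty": -0.002, "tz": 0.025, "wx": 0, "wy": 0, "wz": 0, "grip": 0.18}
    - {"tx": -0.002, "ty": -0.002, "tz": 0.04, "wx": 0, "wy": 0, "wz": 0, "grip": 0.18}
    - {"tx": -0.002, "ty": -0.002, "tz": 0.05, "wx": 0, "wy": 0, "wz": 0, "grip": 0.18}
    - {"tx": -0.002, "ty": -0.002, "tz": 0.055, "wx": 0, "wy": 0, "wz": 0, "grip": 0.18}
    - {"tx": -0.002, "ty": -0.002, "tz": 0.055, "wx": 0, "wy": 0, "wz": 0, "grip": 0.18}

```text
clock: 6.45
position: [0.4923, -0.3893, 0.0692]
orientation: [180.0, -0.1, 172.0]
ft_force: [0.2, -0.1, -0.9]
width: 0.0538
grasp_force: 5.4
```

```bash
python3 -c "
from h import *
a=robot.grab_frame('side');b=robot.grab_frame('top')
c=w2px('side',[.55,-.395,.06])[0].astype(int);d=w2px('top',[.57,-.398,.06])[0].astype(int)
f=lambda im,c:cv2.resize(im[c[1]-30:c[1]+30,c[0]-30:c[0]+30],None,fx=6.6667,fy=6.6667,interpolation=cv2.INTER_CUBIC)
print(c,d);cv2.imwrite('pics/l3.png',np.hstack([f(a,c),f(b,d)]))
"
```

```text
[326 163] [421 196]
```

View pics/l3.png

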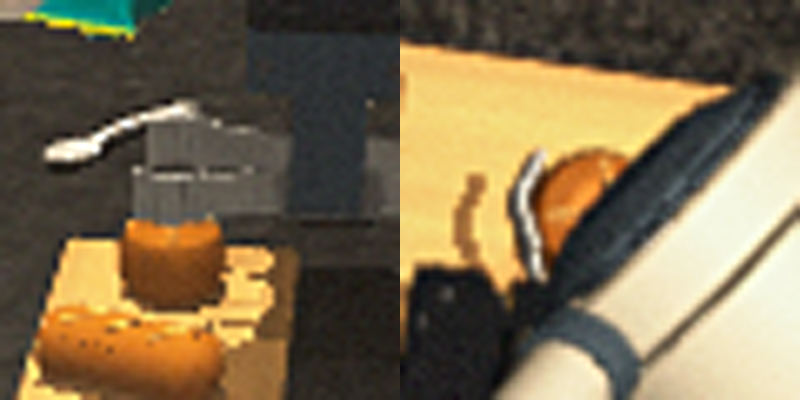

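The left tip's V runs from (540,152) through its vertex at about (515,208) to about (538,278), beside the roll. I'll convert these to position relative to the roll.

```bash
python3 -c "
from h import *
q=(np.array([(140,152),(115,208),(138,278)],float)+.5)/6.6667-.5+[391,166]
P=px2w('top',q,.09)[:,:2]-[.568,-.398]
t=np.radians(-8);u=np.array([np.cos(t),np.sin(t)]);n=np.array([-u[1],u[0]])
print('rel roll along axis, lateral',np.c_[P@u,P@n].round(4)); rel(.4923,-.3893,.023,172)
"
```

```text
rel roll along axis, lateral [[ 0.0158  0.0336]
 [-0.0062  0.0403]
 [-0.0309  0.0288]]
t [0.0006 0.0004 0.0474] w [-0.0002  0.0003 -0.0001]
```

The V is centred on the roll: its far end is at +16 mm and half the gap is about 33 mm. Going down.

Request:
jog_arm:
  motion:
    - {"tx": 0, "ty": 0, "tz": 0.006, "wx": 0, "wy": 0, "wz": 0, "grip": 0.18}
    - {"tx": 0, "ty": 0, "tz": 0.013, "wx": 0, "wy": 0, "wz": 0, "grip": 0.18}
    - {"tx": 0, "ty": 0, "tz": 0.02, "wx": 0, "wy": 0, "wz": 0, "grip": 0.18}
    - {"tx": 0, "ty": 0, "tz": 0.028, "wx": 0, "wy": 0, "wz": 0, "grip": 0.18}
    - {"tx": 0, "ty": 0, "tz": 0.036, "wx": 0, "wy": 0, "wz": 0, "grip": 0.18}
    - {"tx": 0, "ty": 0, "tz": 0.042, "wx": 0, "wy": 0, "wz": 0, "grip": 0.18}
    - {"tx": 0, "ty": 0, "tz": 0.0465, "wx": 0, "wy": 0, "wz": 0, "grip": 0.18}
    - {"tx": 0, "ty": 0, "tz": 0.0465, "wx": 0, "wy": 0, "wz": 0, "grip": 0.18}
    - {"tx": 0, "ty": 0, "tz": 0.0465, "wx": 0, "wy": 0, "wz": 0, "grip": 0.18}

```text
clock: 7.45
position: [0.4927, -0.3897, 0.0238]
orientation: [-180.0, 0.0, 172.0]
ft_force: [-0.3, -0.1, -0.6]
width: 0.0536
grasp_force: 5.4
```

Request:
jog_arm:
  motion:
    - {"tx": 0, "ty": 0, "tz": 0, "wx": 0, "wy": 0, "wz": 0, "grip": 0.12}
    - {"tx": 0, "ty": 0, "tz": 0, "wx": 0, "wy": 0, "wz": 0, "grip": 0.07}
    - {"tx": 0, "ty": 0, "tz": 0, "wx": 0, "wy": 0, "wz": 0, "grip": 0.02}
    - {"tx": 0, "ty": 0, "tz": 0, "wx": 0, "wy": 0, "wz": 0, "grip": -0.02}
    - {"tx": 0, "ty": 0, "tz": 0, "wx": 0, "wy": 0, "wz": 0, "grip": -0.06}
    - {"tx": 0, "ty": 0, "tz": 0, "wx": 0, "wy": 0, "wz": 0, "grip": -0.1}
    - {"tx": 0, "ty": 0, "tz": 0, "wx": 0, "wy": 0, "wz": 0, "grip": -0.2}
    - {"tx": 0, "ty": 0, "tz": 0, "wx": 0, "wy": 0, "wz": 0, "grip": -0.4}
    - {"tx": 0, "ty": 0, "tz": 0, "wx": 0, "wy": 0, "wz": 0, "grip": -0.4}
    - {"tx": 0, "ty": 0, "tz": 0, "wx": 0, "wy": 0, "wz": 0, "grip": -0.4}
    - {"tx": 0, "ty": 0, "tz": 0, "wx": 0, "wy": 0, "wz": 0, "grip": -0.4}

```text
clock: 8.55
position: [0.4927, -0.3896, 0.0237]
orientation: [180.0, 0.0, 172.0]
ft_force: [0.3, -0.2, -0.6]
width: 0.043
grasp_force: 30.0
```

Request:
jog_arm:
  motion:
    - {"tx": 0, "ty": 0, "tz": -0.004, "wx": 0, "wy": 0, "wz": 0, "grip": -0.4}
    - {"tx": 0, "ty": 0, "tz": -0.012, "wx": 0, "wy": 0, "wz": 0, "grip": -0.4}
    - {"tx": 0, "ty": 0, "tz": -0.024, "wx": 0, "wy": 0, "wz": 0, "grip": -0.4}
    - {"tx": 0, "ty": 0, "tz": -0.04, "wx": 0, "wy": 0, "wz": 0, "grip": -0.4}
    - {"tx": 0, "ty": 0, "tz": -0.058, "wx": 0, "wy": 0, "wz": 0, "grip": -0.4}
    - {"tx": 0, "ty": 0, "tz": -0.076, "wx": 0, "wy": 0, "wz": 0, "grip": -0.4}
    - {"tx": 0, "ty": 0, "tz": -0.09, "wx": 0, "wy": 0, "wz": 0, "grip": -0.4}
    - {"tx": 0, "ty": 0, "tz": -0.1, "wx": 0, "wy": 0, "wz": 0, "grip": -0.4}
    - {"tx": 0, "ty": 0, "tz": -0.104, "wx": 0, "wy": 0, "wz": 0, "grip": -0.4}
    - {"tx": 0, "ty": 0, "tz": -0.104, "wx": 0, "wy": 0, "wz": 0, "grip": -0.4}

```text
clock: 9.55
position: [0.4928, -0.3897, 0.1281]
orientation: [-180.0, 0.0, 172.0]
ft_force: [0.5, -0.3, -1.7]
width: 0.0429
grasp_force: 30.0
```

```bash
python3 -c "
from h import *
print(robot.state()['width'],robot.state()['grasp_force'])
a=robot.grab_frame('side')
c=w2px('side',[.53,-.395,.09])[0].astype(int)
f=lambda im,c:cv2.resize(im[c[1]-40:c[1]+40,c[0]-50:c[0]+50],None,fx=6,fy=6,interpolation=cv2.INTER_CUBIC)
print(c);cv2.imwrite('pics/l4.png',f(a,c))
rel(.4923+.661-.568,-.3893+.043+.398,.127,172)
"
```

```text
0.04286558241368884 29.966647624969482
[333 154]
t [-0.0304  0.4498  0.0006] w [ 0.0002 -0.0003 -0.0001]
```

View pics/l4.png

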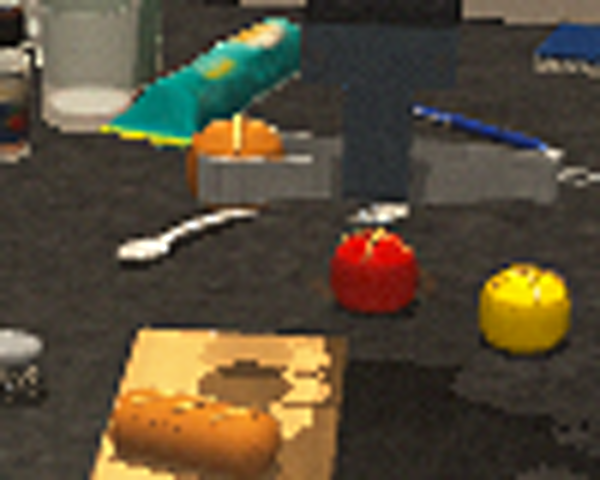

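The roll is held level in the tongs, with its top at (236,125), and the board is empty beneath it. I'll carry it to the plate.

Request:
jog_arm:
  motion:
    - {"tx": 0, "ty": 0.004, "tz": 0, "wx": 0, "wy": 0, "wz": 0, "grip": -0.4}
    - {"tx": -0.001, "ty": 0.014, "tz": 0, "wx": 0, "wy": 0, "wz": 0, "grip": -0.4}
    - {"tx": -0.002, "ty": 0.03, "tz": 0, "wx": 0, "wy": 0, "wz": 0, "grip": -0.4}
    - {"tx": -0.003, "ty": 0.05, "tz": 0, "wx": 0, "wy": 0, "wz": 0, "grip": -0.4}
    - {"tx": -0.005, "ty": 0.075, "tz": 0, "wx": 0, "wy": 0, "wz": 0, "grip": -0.4}
    - {"tx": -0.007, "ty": 0.103, "tz": 0, "wx": 0, "wy": 0, "wz": 0, "grip": -0.4}
    - {"tx": -0.009, "ty": 0.133, "tz": 0, "wx": 0, "wy": 0, "wz": 0, "grip": -0.4}
    - {"tx": -0.011, "ty": 0.164, "tz": 0, "wx": 0, "wy": 0, "wz": 0, "grip": -0.4}
    - {"tx": -0.013, "ty": 0.195, "tz": 0, "wx": 0, "wy": 0, "wz": 0, "grip": -0.4}
    - {"tx": -0.015, "ty": 0.226, "tz": 0, "wx": 0, "wy": 0, "wz": 0, "grip": -0.4}
    - {"tx": -0.017, "ty": 0.257, "tz": 0, "wx": 0, "wy": 0, "wz": 0, "grip": -0.4}
    - {"tx": -0.019, "ty": 0.288, "tz": 0, "wx": 0, "wy": 0, "wz": 0, "grip": -0.4}
    - {"tx": -0.021, "ty": 0.318, "tz": 0, "wx": 0, "wy": 0, "wz": 0, "grip": -0.4}
    - {"tx": -0.023, "ty": 0.347, "tz": 0, "wx": 0, "wy": 0, "wz": 0, "grip": -0.4}
    - {"tx": -0.025, "ty": 0.374, "tz": 0, "wx": 0, "wy": 0, "wz": 0, "grip": -0.4}
    - {"tx": -0.027, "ty": 0.398, "tz": 0, "wx": 0, "wy": 0, "wz": 0, "grip": -0.4}
    - {"tx": -0.028, "ty": 0.419, "tz": 0, "wx": 0, "wy": 0, "wz": 0, "grip": -0.4}
    - {"tx": -0.029, "ty": 0.435, "tz": 0, "wx": 0, "wy": 0, "wz": 0, "grip": -0.4}
    - {"tx": -0.03, "ty": 0.446, "tz": 0, "wx": 0, "wy": 0, "wz": 0, "grip": -0.4}
    - {"tx": -0.03, "ty": 0.45, "tz": 0, "wx": 0, "wy": 0, "wz": 0, "grip": -0.4}

```text
clock: 11.6
position: [0.585, 0.0531, 0.1277]
orientation: [180.0, 0.0, 172.1]
ft_force: [-0.2, 0.2, -2.3]
width: 0.043
grasp_force: 30.0
```

Request:
jog_arm:
  motion:
    - {"tx": 0, "ty": 0, "tz": 0, "wx": 0, "wy": 0, "wz": 0, "grip": -0.4}
    - {"tx": 0, "ty": 0, "tz": 0, "wx": 0, "wy": 0, "wz": 0, "grip": -0.4}
    - {"tx": 0, "ty": 0, "tz": 0, "wx": 0, "wy": 0, "wz": 0, "grip": -0.4}
    - {"tx": 0, "ty": 0, "tz": 0, "wx": 0, "wy": 0, "wz": 0, "grip": -0.4}
    - {"tx": 0, "ty": 0, "tz": 0, "wx": 0, "wy": 0, "wz": 0, "grip": -0.4}

```text
clock: 12.1
position: [0.585, 0.0514, 0.1277]
orientation: [-180.0, 0.0, 172.0]
ft_force: [0.5, 0.1, -1.9]
width: 0.0429
grasp_force: 30.0
```

```bash
python3 -c "
from h import *
a=robot.grab_frame('side');s=robot.state();print(s['width'],abs(s['joint_velocities']).max())
cv2.imwrite('pics/l5.png',cv2.resize(a[110:310,180:440],None,fx=3,fy=3,interpolation=cv2.INTER_CUBIC))
print((w2px('side',[[.661,.042,.159],[.661,.042,.115],[.661,.042,.019]])-[180,110])*3)
"
```

```text
0.04336809818686788 0.21265287115705356
[[328.68232879 270.50938078]
 [330.42661565 323.18807182]
 [333.91757941 429.06581782]]
```

View pics/l5.png

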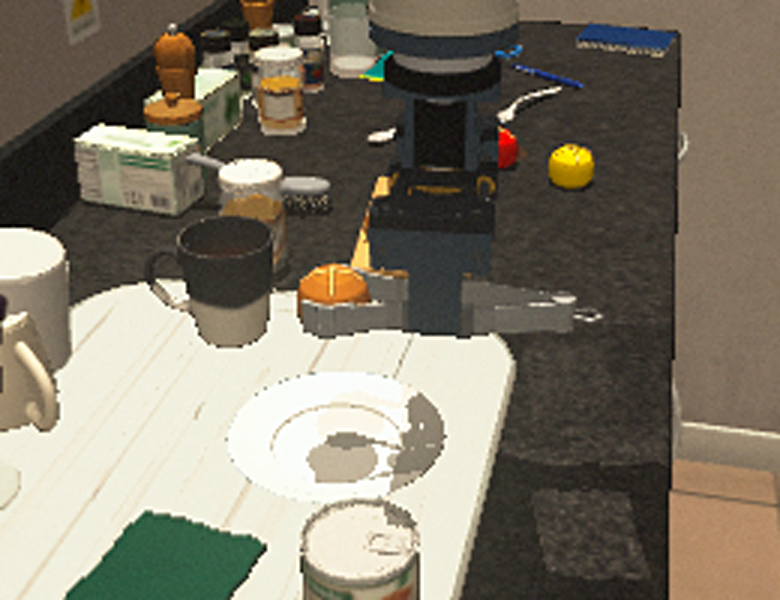

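The roll's top is at (334,275) against a predicted (329,270), so it is held over the plate's middle. The plate is where it was and everything is still. Handing in.

```bash
python3 -c "
from h import *
print(robot.job_done())"
```

```text
the job is handed in; nothing more can be done
None
```

The job is handed in at about 12 s of the 38 s: the round roll is held still in the tongs, about 10 cm above the middle of the plate, and the gripper touched no bread.

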